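Press the bowl's label holder home behind the shelf lip

ROBOT

A 6-joint arm with a two-finger parallel gripper is mounted at the origin on the work surface. World frame = base frame: x ahead of the robot, y to its left, z up, the work surface at z = 0. Lengths are in mm, angles in rad, forces in N, time in s.
With the tool pointing down it reaches from about 400 to 925 mm from the base axis. Payload 3.4 kg.
Tool frame: the origin (TCP) lies midway between the tips of the shut fingers; the grasp point (between the pads) lies 19 mm behind it; z points along the fingers, y is the line along which they close (so a half turn about z gives the same grasp; the last joint's range is limited). The gripper opens to 85 mm and grips with 20 to 120 N. Pads are 22 mm wide; open, the fingers measure 114 mm over their backs; the gripper's body (76 mm by 85 mm) begins 54 mm behind the grasp point. The pads swing forward as they close: fully open they stand 13 mm farther back than shut.
Start: joints at [1.226, 0.307, 1.506, -0, 1.328, -0.073], TCP at [153.837, 554.044, 231.305] pointing down, gripper open.
Joint ranges: [-3.12, 3.12], [-1.05, 2.28], [0.14, 2.33], [-1.42, 4.57], [0.1, 2.73], [-2.68, 2.68]. Speed limits (rad/s): [2.57, 2.57, 3.14, 3.14, 3.14, 3.14].

INTERFACE

Orientations are given as a rotation vector (axis times angle).
In Python, from plant import arm, solver, viewer, job, finder gives the robot as it stands. Calls block until the motion is done:
- arm.goto(position, orientation): joint-space move of the TCP to a pose.
- arm.move_straight(position, rot=None, rate=150): straight line of the TCP; rot=None keeps the orientation; rate is the mean speed in mm/s.
- arm.movej(angles): joint-space move.
- arm.command_gripper(opening): finger opening in mm; the grip force is fixed at half the most; returns when the fingers have stopped.
- arm.sleep(seconds).
- solver.solve_ik(position, orientation): joint angles nearest the present ones, or None.
- arm.sense(): the state.
- viewer.snapshot(name): name is "scene" or "top" or "wrist"; returns a dict with "color" (480x640x3 uint8, red, green, blue), "z_map" (480x640 float32, mm along the optical axis (not along the pixel's ray), 0 where there is no reading), "mtx" (3x3 intrinsics, pixels), "k1" (the pictures are not rectified: a ray, as slopes to the right and down, at radius r is drawn at 1 + k1 r^2 times it, then the intrinsics apply), "eye" and "attitude" of the camera in the world. Camera axes: x right, y down, z forward; pixel columns grow to the right and rows downward; lengths in mm; the calibration is good to about 2 mm. A picture is of the moment at which its call begins.
A pose or a line that the arm cannot do raises arm.IKError and nothing moves.
- job.hand_in(): hands the job in; it is judged then, once.
Trained networks look in a picture, given as the dict that the camera call returned (one of the last four; its "shot" number tells which), for a name from the list of things; names that differ only in an ending like _2 or _b are one class to them, and where a whole thing is asked for, a point or a joint stands for the part that bears it (a point fixed in the world has none). Each returns a list of dicts, best first, with "conf" (0 to 1); they miss things now and then, are a little off and sometimes report something else, mostly with a low value. They report only what shows in the picture. A call takes as long as a camera call.
- finder.search_frame(name, picture): "at" ([x, y, z] in mm, in world coordinates, good to about 4 mm: the middle of the surface that is visible of it).
- finder.outline_of(name, picture): "mask" (480x640 bool, what is visible of it).
The state is a dict: "t": time; "joint_positions": joint angles; "qvel": joint speeds; "tau": joint torques, N m; "tcp_pos": TCP position; "tool_rot": TCP orientation; "force": force on the tool from outside, world axes, zero at the start; "moment": the same for the moment, N m; "gripper_width": finger opening in mm; "grip_force": force on a finger pad.
Only numpy, scipy, OpenCV 4.12 (cv2) and the standard library are available. Lean on these libraries where they do the work, as an engineer would, in place of code of your own. Each camera call takes 0.05 s, during which the arm holds its last target. There are 200 camera calls.

TASK

In the pottery studio, take the aluminium label holder from the wooden stand and push its tongue down behind the lip of the display shelf, into the pocket in front of the open bowl. Press it fully home against the pocket's spring, head down on the lip, and finish while still holding it pressed there: do not let go. Leave the pots on the shelf, the scraper and the other things on the table as they are.

Things in the scene. Friction and masses are not known exactly. Their poses are not given: they have to be found in the camera images.
- label_holder: aluminium label holder in a slot of the stand. Head 64 wide (y) x 44 high (z) x 12 thick (x), paper card on both faces; below it a flat tongue 44 wide x 5 thick x 32 long, its last 6 mm thinned to 40 x 3. 50-100 g. Origin: centre of the head's underside (head z 0 to 44, tongue 0 to -32). Grip the head across its thickness; either way round
- stand: fixed dark wooden block 56 (x) x 170 (y) x 40 high, origin at the centre of its underside; two slots 50 x 9 mm, open upwards, at y = +43 and -43 mm, one with the label holder, the other with the scraper, their heads resting on its top; it is placed and turned differently each time
- shelf: fixed low wooden display shelf 360 long (its y), top 55 above the table, front towards the robot (-x), board back to x = +156. Along the front edge runs an aluminium lip 6 thick, flush with the top; behind it are three pockets open upwards, 110 apart, a pot about 80 behind each. Origin: on the table below the middle pocket. Place and yaw (up to 0.2) vary
- pocket_left (a point): centre of the mouth of the left (+y as seen from the robot) label pocket, level with the shelf's top; axes as the shelf's (x across the gap, away from the robot; z up). The pocket is 9 mm wide in x and 50 mm in y; a sprung steel foot lies 24 mm down.
- spring_left (a joint): how far the sprung foot in the left pocket is pressed down, m: 0 when free; about 0.008 when the holder is fully home, its head resting on the lip and the shelf's edge. It takes about 2.5 N to start it and 7 N when home, and lifts the holder again if let go.
- pocket_middle (a point): centre of the mouth of the middle label pocket, level with the shelf's top; axes as the shelf's (x across the gap, away from the robot; z up). The pocket is 9 mm wide in x and 50 mm in y; a sprung steel foot lies 24 mm down.
- spring_middle (a joint): how far the sprung foot in the middle pocket is pressed down, m: 0 when free; about 0.008 when the holder is fully home, its head resting on the lip and the shelf's edge. It takes about 2.5 N to start it and 7 N when home, and lifts the holder again if let go.
- pocket_right (a point): centre of the mouth of the right (-y) label pocket, level with the shelf's top; axes as the shelf's (x across the gap, away from the robot; z up). The pocket is 9 mm wide in x and 50 mm in y; a sprung steel foot lies 24 mm down.
- spring_right (a joint): how far the sprung foot in the right pocket is pressed down, m: 0 when free; about 0.008 when the holder is fully home, its head resting on the lip and the shelf's edge. It takes about 2.5 N to start it and 7 N when home, and lifts the holder again if let go.
- bowl: open terracotta bowl, 84 mm across, 42 mm high, on the shelf; origin at the centre of its underside, z up. The three pots change places among themselves.
- vase: terracotta vase with a narrow neck, 60 mm across, 75 mm high, on the shelf; origin at the centre of its underside
- lidded_jar: terracotta jar with a knobbed lid, 72 mm across, 70 mm high, on the shelf; origin at the centre of its underside
- scraper: steel scraper with a wooden grip (56 x 14 mm bar, 12 high, with a round stub 18 across and 30 high on it), standing in the other slot of the stand; origin at the underside of the bar; to be left alone
- water_bowl: blue glazed bowl, 130 mm across, 60 mm high, on the table at the left; origin at the centre of its underside
- gourd: fat round terracotta vessel, 124 mm across, 107 mm high, on the table at the right; origin at the centre of its underside
- spatula: spatula 200 mm long lying on the table at the left; origin under its middle
- glaze_jar: glaze jar with a lid, 60 mm across, 80 mm high, on the table at the right; origin at the centre of its underside

How it is judged (in metres and radians):
On the way, in this order (a step that is already met when the one before it is completed fails the run):
1. the label holder is lifted clear of the stand (height (world z) of label_holder above 0.085 m and contact force between label_holder and stand below 0.05 N and contact force between the fingers and label_holder above 0.5 N), for 0.1 s.
2. its tongue is at least 12 mm down in the pocket in front of the bowl (((z of label_holder in the frame of pocket_left below 0.02 m and horizontal distance between label_holder and pocket_left below 0.01 m) or (z of label_holder in the frame of pocket_middle below 0.02 m and horizontal distance between label_holder and pocket_middle below 0.01 m) or (z of label_holder in the frame of pocket_right below 0.02 m and horizontal distance between label_holder and pocket_right below 0.01 m)) and horizontal distance between label_holder and bowl below 0.11 m), for 0.1 s.
At the end, for the whole second after the job is handed in: the holder's tongue is in the pocket in front of the bowl, its head within 2.5 mm of the lip's top, the spring pressed more than 5 mm, upright within 7 degrees, at rest, with the fingers still pressing on it (over 1.5 N), through the last second; every other thing within 20 mm of where it stood (((z of label_holder in the frame of pocket_left below 0.0025 m and horizontal distance between label_holder and pocket_left below 0.007 m and value of joint spring_left above 0.005 m) or (z of label_holder in the frame of pocket_middle below 0.0025 m and horizontal distance between label_holder and pocket_middle below 0.007 m and value of joint spring_middle above 0.005 m) or (z of label_holder in the frame of pocket_right below 0.0025 m and horizontal distance between label_holder and pocket_right below 0.007 m and value of joint spring_right above 0.005 m)) and horizontal distance between label_holder and bowl below 0.11 m and angle between label_holder's own z axis and vertical below 0.12 rad and contact force between the fingers and label_holder above 1.5 N and linear speed of label_holder below 0.02 m/s and distance of each of bowl, vase, lidded_jar, scraper, water_bowl, gourd, spatula, glaze_jar from where it was at the start of the episode below 0.02 m); the arm keeps its last pose, push and grip.
It fails at once if another thing was shoved or lifted (moved over 30 mm) (distance of any of bowl, vase, lidded_jar, scraper, water_bowl, gourd, spatula, glaze_jar from where it was at the start of the episode above 0.03 m).
It also fails if it takes over 38 s, if anything falls off the work surface, if the arm or the gripper's body presses on something with over 40 N, if the wrist force passes 120 N, or if a joint passes its speed limit or range.

## Working session

There is one attempt and no reset: what is moved stays moved. The work goes in short steps, each a Python script; the robot and the scene stay as the last script left them, time stands still between calls to the robot, and variables do not carry over. Pictures are saved under pics/ and viewed, at most 10 in all, crops included, and the job is handed in when it is done.

```bash
ls; mkdir -p pics
cat > h.py <<'E'
import numpy as np, cv2
from plant import arm, solver, viewer, job, finder
from scipy.spatial.transform import Rotation as R
def attR(p):
    a=np.array(p["attitude"],float)
    return a if a.shape==(3,3) else R.from_rotvec(a).as_matrix()
def cloud(p):
    "world xyz (480,640,3), nan where no depth"
    z=p["z_map"].astype(float); K=np.array(p["mtx"])
    v,u=np.mgrid[:480,:640]
    d=np.stack([(u-K[0,2])/K[0,0],(v-K[1,2])/K[1,1]],-1)
    s=d.copy()
    for _ in range(8): s=d/(1+p["k1"]*(s**2).sum(-1,keepdims=True))
    P=np.dstack([s,np.ones(z.shape)])*z[...,None]
    P[z<=0]=np.nan
    return P@attR(p).T+np.array(p["eye"])
def save(p,n): cv2.imwrite("pics/"+n+".png",cv2.cvtColor(p["color"],cv2.COLOR_RGB2BGR))
E
python3 - <<'E'
from h import *
print(arm.sense())
for n in("top","scene"):
    p=viewer.snapshot(n); save(p,n+"0"); np.savez(n+"0.npz",**{k:p[k] for k in p})
    print(n,p["mtx"],p["k1"],p["eye"],p["attitude"])
    for t in["label_holder","stand","shelf","bowl","vase","lidded_jar","scraper","gourd","water_bowl","glaze_jar"]:
        print(t,[(np.round(d["at"]),round(d["conf"],2)) for d in finder.search_frame(t,p)][:2])
E
```

```text
pics
plant.py
{'t': 0.0, 'joint_positions': array([ 1.22647886e+00,  3.07562413e-01,  1.50762760e+00,  8.59759995e-06,
        1.32841647e+00, -7.34585559e-02]), 'qvel': array([ 1.09579965e-03,  1.55471784e-03,  7.51510857e-04,  1.58773147e-05,
       -1.69729703e-03, -1.06887594e-03]), 'tau': array([ 6.85812051e-05, -4.57561791e+01, -2.51915181e+01, -2.05203410e-04,
        1.34218630e-02, -2.91676827e-05]), 'tcp_pos': array([153.6145948 , 553.39676521, 230.40438201]), 'tool_rot': array([-4.24110322e-01, -3.11240265e+00,  3.09142140e-03]), 'force': array([ 0.10280854,  1.1321457 , -0.63482322]), 'moment': array([-0.01073686, -0.01780065,  0.01536635]), 'grip_force': 0.0, 'gripper_width': 85.28132209999356}
top [[466.00395291   0.         321.72583621]
 [  0.         466.00395291 239.13235756]
 [  0.           0.           1.        ]] -0.04698913419971563 [ 493.30178821  -10.92595397 1127.14353268] [-2.19140783  2.17524918 -0.08579226]
label_holder [(array([449., -99.,  84.]), 0.53)]
stand [(array([ 454., -144.,   39.]), 0.73)]
shelf [(array([707., -39.,  53.]), 0.86)]
bowl [(array(
[... 406 characters left out ...]
 465.10348872 243.29904268]
 [  0.           0.           1.        ]] -0.09144304016058169 [ 979.67482051 -521.087542    730.68405258] [-2.24545398 -0.79633679  0.32836612]
label_holder [(array([ 453., -110.,   71.]), 0.74)]
stand [(array([ 475., -158.,   36.]), 0.67), (array([502., 443.,  38.]), 0.24)]
shelf [(array([745., -82.,  55.]), 0.62)]
bowl [(array([749.,  89.,  80.]), 0.94)]
vase [(array([750., -55., 103.]), 0.82)]
lidded_jar [(array([ 725., -156.,  107.]), 0.8), (array([468., 289.,   5.]), 0.44)]
scraper [(array([ 470., -196.,   51.]), 0.72)]
gourd [(array([ 594., -395.,   88.]), 0.6)]
water_bowl [(array([499., 445.,  39.]), 0.77)]
glaze_jar [(array([ 360., -345.,   57.]), 0.89)]
```

View pics/top0.png

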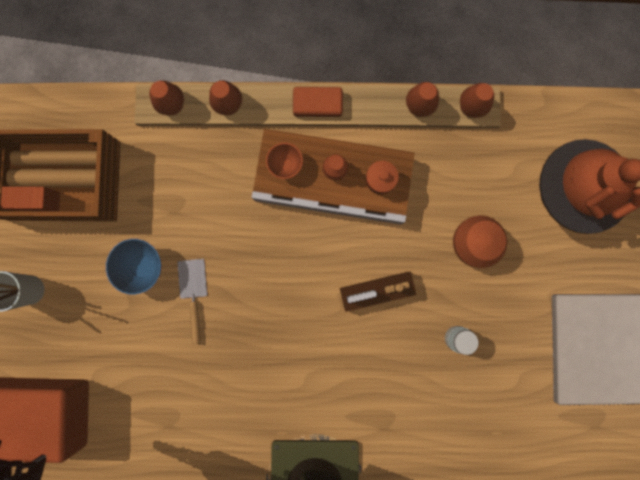

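Run:
```python
from h import *
for n in("top","scene"):
    p=dict(np.load(n+"0.npz")); p["k1"]=float(p["k1"]); C=cloud(p)
    for nm,lo,hi,bx in(("stand",34,45,(380,560,-260,-20)),("shelf",49,61,(600,900,-280,220)),("head",75,92,(380,560,-160,-40))):
        m=(C[...,2]>lo)&(C[...,2]<hi)&(C[...,0]>bx[0])&(C[...,0]<bx[1])&(C[...,1]>bx[2])&(C[...,1]<bx[3])
        q=C[m]; print(n,nm,len(q),np.nanmedian(q[:,2]),cv2.minAreaRect(q[:,:2].astype(np.float32)))
```

```text
top stand 1400 40.41849125466922 ((455.5843505859375, -144.64688110351562), (56.21854782104492, 171.43568420410156), 13.653680801391602)
top shelf 8708 55.834658825056295 ((786.9122924804688, -15.745391845703125), (489.3472900390625, 281.6103820800781), 81.51414489746094)
top head 170 84.16448284452315 ((445.2601623535156, -102.08885192871094), (13.300883293151855, 63.51898956298828), 14.006653785705566)
scene stand 1287 38.349606566240595 ((457.18017578125, -144.52565002441406), (58.97935485839844, 171.2075653076172), 13.86742877960205)
scene shelf 10536 53.81779642491523 ((761.9253540039062, -27.738143920898438), (495.6640930175781, 274.4105224609375), 88.09614562988281)
scene head 197 81.69765549693352 ((448.04327392578125, -102.74615478515625), (15.328551292419434, 64.3764877319336), 13.361751556396484)
```

```bash
cat >> h.py <<'E'
def down(yaw):
    "tool pointing down with tool y (closing line) along world heading yaw; the nearer of the two half turns"
    best=None
    q=arm.sense()["joint_positions"]
    return [R.from_matrix(np.column_stack([np.cross([np.cos(a),np.sin(a),0],[0,0,-1]),[np.cos(a),np.sin(a),0],[0,0,-1]])).as_rotvec() for a in(yaw,yaw+np.pi)]
def pick_rot(pos,yaw):
    c=[(solver.solve_ik(pos,r),r) for r in down(yaw)]
    c=[(abs(j[5]),r) for j,r in c if j is not None]
    print("j6 options",[round(x[0],2) for x in c])
    return min(c,key=lambda x:x[0])[1]
E
python3 - <<'E'
from h import *
p=dict(np.load("top0.npz"));C=cloud(p)
m=(abs(C[...,2]-55.5)<3)
m[:, :240]=0;m[:,425:]=0;m[:126]=0;m[230:]=0
m=cv2.morphologyEx(m.astype(np.uint8),cv2.MORPH_OPEN,np.ones((3,3)))>0
q=C[m];print("shelf",cv2.minAreaRect(q[:,:2].astype(np.float32)))
t=np.array([446,-102,240.]); r=pick_rot(t,np.radians(13.7)); arm.goto(t,r)
p=viewer.snapshot("wrist"); save(p,"w0"); np.savez("w0.npz",**p)
print(p["eye"],p["attitude"],p["mtx"][0],arm.sense()["t"],arm.sense()["tcp_pos"])
C=cloud(p)
for nm,lo,hi in(("stand",34,46),("head",75,92)):
    m=(C[...,2]>lo)&(C[...,2]<hi); m=cv2.morphologyEx(m.astype(np.uint8),cv2.MORPH_OPEN,np.ones((3,3)))>0
    q=C[m]
    if len(q): print(nm,len(q),np.median(q[:,2]),cv2.minAreaRect(q[:,:2].astype(np.float32)))
d=finder.outline_of("label_holder",p)
for e in d[:2]:
    q=C[e["mask"]]; q=q[q[:,2]>70]; print(e["conf"],len(q),np.median(q[:,2]), cv2.minAreaRect(q[:,:2].astype(np.float32)))
E
```

```text
shelf ((726.7435913085938, -38.25502014160156), (361.38665771484375, 168.15196228027344), 81.24945831298828)
j6 options [np.float64(0.56), np.float64(2.59)]
[429.41942185 -35.6031883  383.14895165] [2.85163291 0.34389258 0.04649615] [380.71107785   0.         323.9936494 ] 3.6917 [ 446.23206442 -101.34465877  239.98575494]
stand 10724 40.42085399213846 ((514.5120239257812, -120.05012512207031), (482.0833740234375, 206.6789093017578), 34.35393142700195)
head 2783 83.91615535058492 ((567.7692260742188, -150.21206665039062), (119.13681030273438, 293.83282470703125), 81.1258773803711)
0.79 1159 84.31709989643463 ((444.02801513671875, -102.06739807128906), (12.931097984313965, 63.271087646484375), 13.814984321594238)
```

View pics/w0.png

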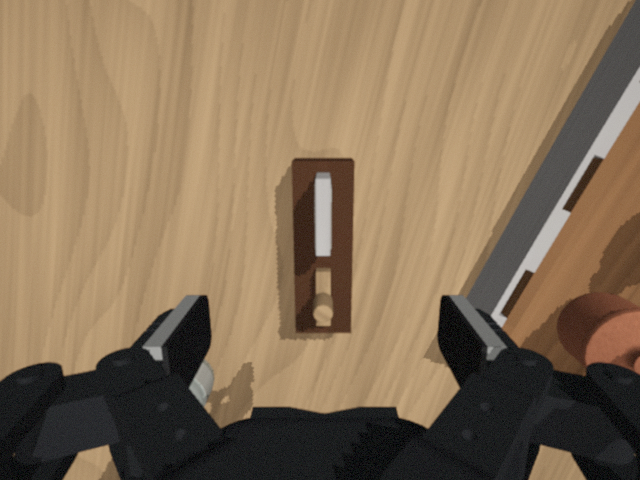

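Run:
```python
from h import *
t=np.array([445,-102,50.]); r=pick_rot(t,np.radians(13.8))
arm.move_straight([445,-102,110],r,150); arm.move_straight(t,r,80)
s=arm.sense(); print(s["tcp_pos"],s["force"])
arm.command_gripper(0); s=arm.sense(); print(s["gripper_width"],s["grip_force"],s["tcp_pos"],s["force"])
arm.move_straight([445,-102,170],r,100); arm.sleep(.1)
s=arm.sense(); print(s["gripper_width"],s["grip_force"],s["force"])
yaw=np.radians(-8.75); t=np.array([671.5,81.5,160.]); r=pick_rot(t,yaw)
print(solver.solve_ik(t,r)); arm.goto(t,r); arm.sleep(.2)
s=arm.sense(); print(s["t"],s["tcp_pos"],s["gripper_width"])
p=viewer.snapshot("wrist"); save(p,"w1"); np.savez("w1.npz",**p)
p=viewer.snapshot("scene"); save(p,"s1"); np.savez("s1.npz",**p)
```

```text
j6 options [np.float64(0.56), np.float64(2.58)]
[ 445.39014501 -102.12872236   50.29376196] [-0.07446021  0.56345148 -0.18009233]
11.224303653240339 58.643168807029724 [ 445.19541703 -102.02657935   50.22541382] [-0.1937251   0.36895996  3.52297733]
10.866682078371632 58.324121832847595 [-0.56586647 -0.16719246 -0.51944826]
j6 options [np.float64(0.21)]
[ 5.83522250e-02  5.00017444e-01  1.37328344e+00 -4.44089210e-16
  1.26829177e+00  2.11068535e-01]
9.1 [670.91114406  80.19130111 160.45250137] 11.040283674825966
```

View pics/w1.png

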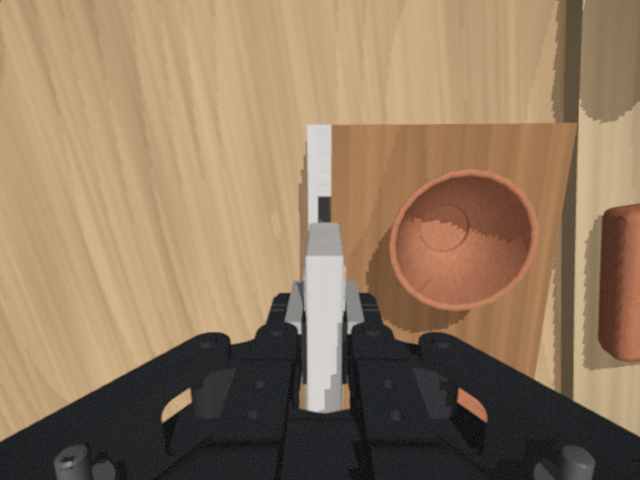

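View pics/s1.png

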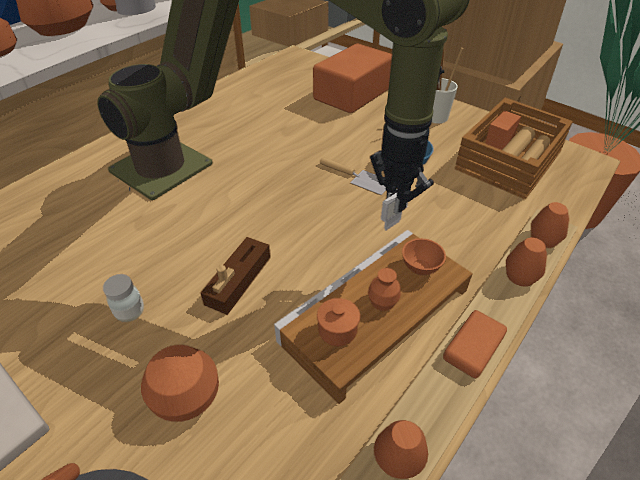

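Run:
```python
from h import *
p=dict(np.load("w1.npz")); C=cloud(p); tcp=np.array([670.911,80.191,160.45])
a=np.radians(-8.75); E=np.array([[np.cos(a),np.sin(a),0],[-np.sin(a),np.cos(a),0],[0,0,1]])
D=(C-tcp)@E.T; g=cv2.cvtColor(p["color"],cv2.COLOR_RGB2HSV)
np.set_printoptions(precision=1,suppress=True,linewidth=200)
for r in(135,150,165,180,205,212):
    print(r,[(c,*D[r,c].round(1),*p["color"][r,c]) for c in range(303,337,(3 if r in(135,205) else 40))])
    m=(C[r,:,2]>50)&(C[r,:,2]<60)&(np.arange(640)>295)
    bl=m&(g[r,:,1]<60)&(g[r,:,2]>120)&(np.arange(640)<345); dk=(g[r,:,2]<75)&(np.arange(640)>305)&(np.arange(640)<340)
    i=np.where(bl)[0]; print("  lip x",D[r,i[0],:],D[r,i[-1],:]); 
    i=np.where(dk)[0]
    if len(i): print("  dark",i[0],i[-1],D[r,i[0]],D[r,i[-1]])
# pocket left end in y, on col 324; shelf end
print("col324",[(r,D[r,324].round(1),p["color"][r,324]) for r in range(190,224,3)])
m=(abs(C[...,2]-55)<4); m[:110]=0; m[300:]=0; m[:,:300]=0; m[:,600:]=0
print("shelf", np.percentile(D[m],[0.2,99.8],axis=0))
i=[np.where(m[r,:345])[0][0] for r in range(130,215,10)]
f=np.array([C[r,c,:2] for r,c in zip(range(130,215,10),i)]); print("front edge line x in D",[D[r,c,0].round(1) for r,c in zip(range(130,215,10),i)])
# head top
h=(D[...,2]>24)&(D[...,2]<42)&(np.mgrid[:480,:640][1]>300)&(np.mgrid[:480,:640][1]<350)&(np.mgrid[:480,:640][0]>210)
h&=(g[...,2]>120)
print("head z",h.sum(),np.percentile(D[h][:,2],[5,50,95]))
q=D[h];print(cv2.minAreaRect(q[:,:2].astype(np.float32)))
```

```text
135 [(303, np.float64(-16.8), np.float64(63.1), np.float64(-159.7), np.uint8(202), np.uint8(173), np.uint8(134)), (306, np.float64(-14.5), np.float64(63.1), np.float64(-159.4), np.uint8(206), np.uint8(183), np.uint8(154)), (309, np.float64(-10.1), np.float64(64.0), np.float64(-105.6), np.uint8(212), np.uint8(210), np.uint8(207)), (312, np.float64(-8.2), np.float64(64.0), np.float64(-105.4), np.uint8(212), np.uint8(209), np.uint8(206)), (315, np.float64(-6.3), np.float64(63.9), np.float64(-105.6), np.uint8(213), np.uint8(211), np.uint8(207)), (318, np.float64(-4.4), np.float64(64.0), np.float64(-104.7), np.uint8(211), np.uint8(206), np.uint8(205)), (321, np.float64(-2.6), np.float64(63.9), np.float64(-105.8), np.uint8(211), np.uint8(208), np.uint8(204)), (324, np.float64(-0.7), np.float64(63.9), np.float64(-105.2), np.uint8(210), np.uint8(207), np.uint8(203)), (327, np.float64(1.2), np.float64(64.0), np.float64(-104.7), np.uint8(210), np.uint8(206), np.uint8(203)), (330, np.float64(3.1), np.float64(63.9), np.float64(-105.0), np.uint8(203), np.uint8(197), np.uint8(191)), (333, np.float
[... 2961 characters left out ...]
58, 56, 58], dtype=uint8)), (214, array([  -0.8,    8.1, -128.1]), array([60, 59, 60], dtype=uint8)), (217, array([  -0.8,    5.5, -129.5]), array([59, 58, 58], dtype=uint8)), (220, array([  -0.8,    3.3, -129.4]), array([58, 58, 56], dtype=uint8)), (223, array([-0.7, 31.2, -6.1]), array([154, 151, 147], dtype=uint8))]
shelf [[ -11.4  -48.3 -106.9]
 [ 155.6   70.5 -102.9]]
front edge line x in D [np.float64(-11.3), np.float64(-11.3), np.float64(-11.5), np.float64(-11.6), np.float64(-11.6), np.float64(-11.2), np.float64(-11.2), np.float64(-11.3), np.float64(-11.4)]
head z 6278 [30.1 34.1 35.1]
((-0.752558708190918, 2.5884246826171875), (58.0389404296875, 16.351884841918945), 86.8621597290039)
```

Run:
```python
from h import *
p=dict(np.load("w1.npz")); C=cloud(p); tcp=np.array([670.911,80.191,160.45])
a=np.radians(-8.75); E=np.array([[np.cos(a),np.sin(a),0],[-np.sin(a),np.cos(a),0],[0,0,1]])
D=(C-tcp)@E.T
for z0,z1 in((32,37),):
    h=(D[...,2]>z0)&(D[...,2]<z1); h[:, :295]=0;h[:,352:]=0; h[:210]=0; h[418:]=0
    q=D[h];print(len(q),cv2.minAreaRect(q[:,:2].astype(np.float32)),np.percentile(q,[.5,50,99.5],axis=0))
    for r in range(255,410,25):
        i=np.where(h[r])[0]; print(r,i[0],i[-1],D[r,i[0]].round(1),D[r,i[-1]].round(1))
# front-side face of the head seen below its top edge (tilt about x axis): y of end face by height
h=(D[...,2]>-9)&(D[...,2]<32); h[:,:310]=0;h[:,340:]=0;h[:218]=0;h[256:]=0
for r in range(222,256,4): print(r,D[r,325].round(1))
```

```text
6107 ((-0.3197917938232422, 3.3232269287109375), (17.82512092590332, 56.928672790527344), 5.091805934906006) [[ -8.74466925 -24.21657643  32.38454283]
 [ -0.69009483   6.72320763  34.20514065]
 [  6.87641998  31.08076185  36.85443882]]
255 305 342 [-6.4 30.7 33. ] [ 4.8 30.7 33.1]
280 305 343 [-6.5 23.3 34.8] [ 5.2 23.1 34.3]
305 305 343 [-6.7 14.3 33.4] [ 5.3 14.5 33.9]
330 301 350 [-7.8  7.5 36.9] [ 7.4  7.4 36.8]
355 302 343 [-7.7 -1.3 37. ] [ 5.3 -1.3 36.9]
380 306 346 [ -6.5 -10.7  36.6] [  6.4 -10.7  36.5]
405 306 342 [ -6.8 -22.8  33.3] [  5.4 -22.3  33.9]
222 [-0.3 31.1 -8.3]
226 [-0.3 30.8 -2.7]
230 [-0.3 30.9  3.9]
234 [-0.3 31.1 10.2]
238 [-0.3 30.8 14.5]
242 [-0.3 31.2 20.6]
246 [-0.3 31.  24.7]
250 [-0.3 31.  29. ]
254 [-0.3 30.9 32.7]
```

Run:
```python
from h import *
a=np.radians(-8.75); E=np.array([[np.cos(a),np.sin(a),0],[-np.sin(a),np.cos(a),0],[0,0,1]])
goal=np.array([670.911,80.191,0])+E.T@np.array([-.25,1.6,0])
r=down(a)[0]; r=pick_rot(np.array([goal[0],goal[1],110]),a)
cmd=goal.copy(); cmd[2]=104
arm.move_straight(cmd,r,100); arm.sleep(.2)
for k in range(2):
    s=arm.sense(); cmd[:2]+=goal[:2]-s["tcp_pos"][:2]; arm.move_straight(cmd,r,50); arm.sleep(.2)
s=arm.sense(); f0=s["force"]; print(goal,cmd,s["tcp_pos"],f0,s["t"], (R.from_rotvec(s["tool_rot"]).as_matrix()).round(3)[:,1:].tolist())
p=viewer.snapshot("wrist"); save(p,"w2"); np.savez("w2.npz",**p,tcp=s["tcp_pos"])
for z in(98,95,92,88,84,79,75):
    cmd[2]=z; arm.move_straight(cmd,r,30); s=arm.sense(); df=E@(s["force"]-f0)
    print(z,(E@(s["tcp_pos"]-goal)).round(2),df.round(2),s["moment"].round(2))
    if df[2]>12 or abs(df[:2]).max()>12: print("stop"); break
print(s["t"])
```

```text
j6 options [np.float64(0.21)]
[670.90730704  81.81040926   0.        ] [670.892913    81.82952757 104.        ] [670.85883453  81.80276028 103.96336992] [0.45922956 0.58471914 0.99470988] 11.0083 [[0.988, -0.0], [-0.152, -0.0], [-0.0, -1.0]]
98 [-3.800e-01 -6.000e-02  9.748e+01] [ 0.01 -0.43 -1.13] [-0.02  0.04  0.04]
95 [-1.90e-01 -2.00e-02  9.47e+01] [ 0.4  -1.18 -2.02] [ 0.04 -0.03 -0.03]
92 [-2.500e-01 -3.000e-02  9.171e+01] [ 0.17 -1.65 -2.13] [-0.03 -0.05  0.02]
88 [-2.900e-01 -3.000e-02  8.764e+01] [ 0.77 -1.14 -1.91] [ 0.05 -0.01 -0.03]
84 [-2.700e-01 -4.000e-02  8.364e+01] [-0.85 -0.95 -2.35] [ 0.04 -0.08  0.  ]
79 [-3.20e-01 -5.00e-02  7.86e+01] [-0.84 -0.76 -2.43] [ 0.01  0.01 -0.05]
75 [-2.900e-01 -3.000e-02  7.467e+01] [-0.42 -0.29 -2.16] [ 0.01 -0.02  0.05]
13.075
```

Tongue entered freely. Now pressing home.

Run:
```python
from h import *
s=arm.sense(); c=np.array([670.893,81.83,75.]); r=s["tool_rot"]; f0=s["force"][2]
for z in(72,70,68,66.5,65.5,65,64.5,64,63.5,63,62.5,62):
    c[2]=z; arm.move_straight(c,None,25); arm.sleep(.15); s=arm.sense()
    print(z,s["tcp_pos"].round(2),(s["force"]).round(1),round(s["force"][2]-f0,1),round(s["gripper_width"],2))
    if s["force"][2]-f0>20: break
print(s["t"],s["grip_force"])
p=viewer.snapshot("wrist"); save(p,"w3"); C=cloud(p)
a=np.radians(-8.75); E=np.array([[np.cos(a),np.sin(a),0],[-np.sin(a),np.cos(a),0],[0,0,1]])
D=(C-s["tcp_pos"])@E.T
for q in (250,270,290,300,400): print(q,D[q,325].round(1),C[q,325,2].round(1))
print("lip",C[135:180:15,318,2])
p=viewer.snapshot("scene"); save(p,"s3"); cv2.imwrite("pics/s3c.png",cv2.resize(cv2.cvtColor(p["color"][200:320,340:480],cv2.COLOR_RGB2BGR),(700,600),interpolation=cv2.INTER_CUBIC))
```

```text
72 [671.39  81.88  72.5 ] [0.5 0.2 1.4] 2.5 11.4
70 [671.36  81.85  70.28] [1.5 0.4 3.1] 4.3 11.38
68 [671.34  81.88  68.24] [ 1.9 -0.2  4.6] 5.7 11.15
66.5 [671.32  81.89  66.83] [1.1 0.2 5.6] 6.8 11.33
65.5 [671.31  81.85  65.96] [1.1 0.6 5.1] 6.3 10.95
65 [671.33  81.88  65.51] [1.9 0.8 7.2] 8.4 11.14
64.5 [671.37  81.86  65.28] [ 2.3 -0.9  7.7] 8.9 11.21
64 [671.39  81.86  65.27] [ 0.1 -0.1  9.1] 10.3 11.21
63.5 [671.38  81.86  65.23] [ 0.   0.2 12.4] 13.6 11.4
63 [671.38  81.87  65.24] [-0.8 -0.1 14.4] 15.6 11.64
62.5 [671.38  81.87  65.2 ] [-3.  -0.4 16.5] 17.7 11.2
62 [671.42  81.88  65.23] [-3.7 -0.4 18.9] 20.1 11.67
17.8917 61.620157957077026
250 [-0.4 31.  28.9] 94.1
270 [-0.5 26.2 34. ] 99.3
290 [-0.5 20.  34.9] 100.1
300 [-0.4 16.1 33.7] 98.9
400 [ -0.4 -20.4  33.9] 99.1
lip [55.82234431 55.50011928 55.32453875]
```

View pics/w3.png

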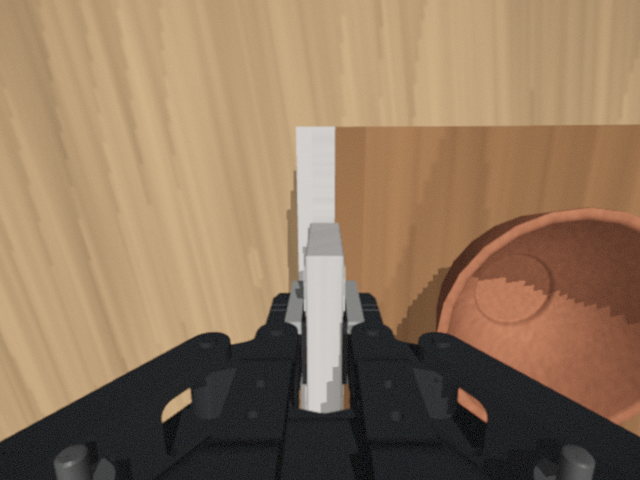

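View pics/s3c.png

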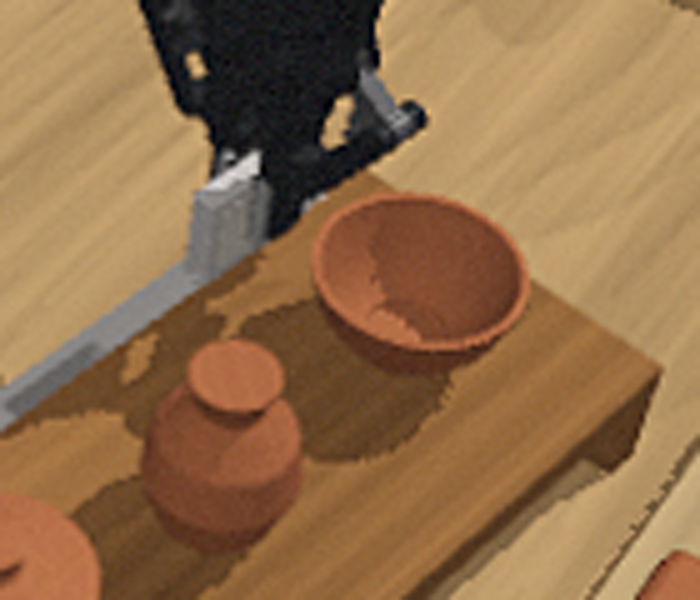

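The wrist picture shows the head upright at (325,310). Its top is at 99 mm, which is 55 + 44. The scene crop shows it resting on the lip at (230,270) in front of the bowl. The tool came to a hard stop at z 65.2, just where the head should meet the lip.

Run:
```python
from h import *
print(job.hand_in())
```

```text
the job is handed in; nothing more can be done
None
```

I handed the job in with the label holder fully home in the left pocket, in front of the bowl, its head on the lip. The gripper was still holding it and pressing down with about 20 N; the hand-in reported no verdict.

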